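# Fit and hold the bayonet interlock plug

### The job

Swing the red hasp a good quarter turn off the parked orange-handled plug and leave it open, then lift the plug out and push it down into the yellow bayonet socket, pins in the slots, until its flange is flush on the collar. Keeping it pressed down, twist it clockwise from above a quarter turn to its stop. Finish still gripping it, pressed flush and turned, since the spring lifts it when the push stops; leave everything else on the bench where it is.

Things in the scene. Friction and masses are not known exactly. Their poses are not given: they have to be found in the camera images.
- station: Grey fixed box 150 x 130 x 60 mm (x, y, z) on the bench, a yellow collar (66 mm outside diameter, 35 mm tall) in the middle of its top. Origin: centre of underside, z up; turned up to 20 degrees. Two slots in the collar's lip lie along its +x and -x (white marks): the plug's pins enter there. Green marks: where the pins end after the twist.
- socket_mouth (a point): Centre of the collar's open top, 95 mm above the bench; axes as the station's. Bore 32 mm in diameter, pin slots 13 mm wide, lip 14 mm thick, below it a chamber down to 35 mm. The pins can turn only below the lip, in the last 4 mm of the push, only clockwise, stopped at 80 degrees.
- spring (a joint): Depression in m of the sprung brass disc (24 mm diameter) in the socket. 0: its top is 14 mm below the mouth. The plug's foot meets it 16 mm before home; about 0.016 when the flange is flush on the collar (2 N at first touch, 10 N at home). Let go when turned, the plug rises 4 mm (0.012).
- plug: Loose plug, about 0.1 kg, 70 mm tall. Origin: centre of its foot, z up. Shaft 28 mm in diameter (foot tapered to 22 over 4 mm) up to z = 30; cross pin of 8 mm diameter along x at z = 8 mm, 40 mm overall; black flange 48 mm in diameter, z = 30 to 36; orange bar handle z = 36 to 70, 40 mm along x, 14 mm thick along y (grip across that). Same after a half turn.
- cradle: Black fixed block 130 x 80 x 30 mm (x, y, z), turned up to 20 degrees; origin: centre of underside. The plug stands in its well (45 x 32 mm, floor at 6 mm), its x within 7 degrees of the cradle's, handle top 76 mm above the bench. Steel posts 74 mm high at x = +48 (hasp pivot) and -50 mm. Lift the plug straight up 40 mm to clear.
- hasp (a joint): Angle in rad of the red hasp, a flat strap 122 x 14 x 4 mm turning level about a vertical pivot, 78 to 82 mm above the bench. Near 0 it lies over the plug (from the pivot along the cradle's -x); it grows counter-clockwise from above, the free end going to the cradle's -y; at 1.57 it points to -y, clear. Stop at 1.9. Stays where left (about 0.2 N at the peg).
- hasp_pivot (a point): Centre of the hasp's pivot at the underside of the strap: 48 mm along +x from the cradle's centre and 78 mm above the bench.
- hasp_peg (a point): Middle of the dark upright round peg (10 mm diameter, from 82 to 112 mm above the bench; this point at 97 mm) on the hasp's free end, 108 mm from the pivot. Push it sideways or pinch it from above to swing the hasp.
- multimeter: Yellow multimeter 150 x 85 x 40 mm lying on the bench beyond the task; bystander. Origin: centre of its underside.
- hard_drive: Aluminium hard drive 147 x 101 x 27 mm, bystander. Origin: centre of its underside.
- screwdriver: Green screwdriver about 190 mm long lying along x between station and cradle, bystander. Origin near its middle on the bench.
- spray_can: Blue can, 58 mm in diameter and 190 mm tall, bystander. Origin: centre of its underside.
- screw_tray: Blue divided tray 100 x 80 x 25 mm, bystander. Origin: centre of its underside.
- screw_pot: Small steel bowl 64 mm across and 40 mm tall, bystander. Origin: centre of its underside.
Mind the look-alikes: they are no part of the job. What is shaped like the plug but green is not meant.

How it is judged:
By the outcome, as a careful person would: the job done as asked, in the order asked, and still so for the second after the job is handed in, while the arm keeps its last pose, push and grip.
It also fails if it takes over 61 s, if anything falls off the work surface, if the arm or the gripper's body presses on something with over 40 N, if the wrist force passes 120 N, or if a joint passes its speed limit or range.

### The arm

A 7-joint arm with a two-finger parallel gripper is mounted at the origin on the work surface. World frame = base frame: x ahead of the robot, y to its left, z up, the work surface at z = 0. Lengths are in m, angles in rad, forces in N, time in s.
With the tool pointing down it reaches from about 0.425 to 0.95 m from the base axis. Payload 4.7 kg.
Tool frame: the origin (TCP) lies on the centre line of the jaws, within the pads' length; the fingertips stand robot.nose_length ahead of it and the grasp point (between the pads) lies 8 mm behind it (robot.nose_length is the distance from the TCP to the fingertips, in m); z points along the fingers, y is the line along which they close (so a half turn about z gives the same grasp; the last joint's range is limited). The gripper opens to 85 mm and grips with 20 to 120 N. Pads are 22 mm wide; open, the fingers measure 114 mm over their backs; the gripper's body (76 mm by 85 mm) begins 54 mm behind the grasp point. The pads swing forward as they close: fully open they stand 13 mm farther back than shut.
Start: joints at [1.132, 0.469, -0.049, 1.532, 0.024, 1.141, -0.082], TCP at [0.269, -0.619, 0.242] pointing down, gripper open.
Joint ranges: [-2.59, 2.59], [-0.33, 1.99], [-1.39, 1.29], [0.1, 2.45], [-1.04, 4.18], [0.21, 1.99], [-2.66, 2.66]. Speed limits (rad/s): [2.57, 2.57, 3.14, 3.14, 3.14, 3.14, 3.14].

### API

Orientations are given as [roll, pitch, yaw] about the fixed x, y, z axes, in that order (R = Rz(yaw) Ry(pitch) Rx(roll)).
In Python, from plant import robot gives the robot as it stands. Calls block until the motion is done:
- robot.goto(position, orientation): joint-space move of the TCP to a pose.
- robot.move_straight(position, vel=0.15, attitude=None, contact_N=None): straight line of the TCP; attitude=None keeps the orientation; vel is the mean speed in m/s. With contact_N (N) it stops when the force on the tool has changed by that much, and returns True; else False.
- robot.move_joints(angles): joint-space move.
- robot.grip(opening, strength=None): opening from 0.0 (shut) to 1.0 (fully open); strength is the grip in N (None keeps the last); returns when the fingers have stopped.
- robot.sleep(seconds).
- robot.inverse_kinematics(position, orientation): joint angles nearest the present ones, or None.
- robot.sense(): the state.
- robot.grab_frame(name): name is "side" or "top" or "wrist"; returns a dict with "image" (384x512x3 uint8, red, green, blue), "range_z" (384x512 float32, m along the optical axis (not along the pixel's ray), 0 where there is no reading), "fx", "fy", "cx", "cy" (pixels), "R" (3x3) and "t" (3): a world point X has camera coordinates R X + t. Camera axes: x right, y down, z forward; pixel columns grow to the right and rows downward; lengths in m; the calibration is good to about 2 mm. A picture is of the moment at which its call begins.
A pose or a line that the arm cannot do raises robot.IKError and nothing moves.
- robot.close_job(): hands the job in; it is judged then, once.
The state is a dict: "t": time; "joint_pos": joint angles; "joint_velocities": joint speeds; "effort": joint torques, N m; "tcp_pos": TCP position; "tcp_rot": TCP orientation; "wrist_force": force on the tool from outside, world axes, zero at the start; "torque": the same for the moment, N m; "opening": opening from 0.0 (shut) to 1.0 (fully open); "gripper_force": force on a finger pad.
Only numpy, scipy, OpenCV 4.12 (cv2) and the standard library are available. Lean on these libraries where they do the work, as an engineer would, in place of code of your own. Each camera call takes 0.05 s, during which the arm holds its last target. There are 200 camera calls.

## Working session

There is one attempt and no reset: what is moved stays moved. The work goes in short steps, each a Python script; the robot and the scene stay as the last script left them, time stands still between calls to the robot, and variables do not carry over. Pictures are saved under pics/ and viewed, at most 10 in all, crops included, and the job is handed in when it is done.

```bash
ls; mkdir -p pics
python3 - <<'E'
from plant import robot
import cv2,numpy as np,pickle
s=robot.sense();print(s, robot.nose_length)
ims=[]
for n in("top","side"):
    f=robot.grab_frame(n);pickle.dump(f,open(f'{n}.pkl','wb'))
    cv2.imwrite(f'pics/{n}0.png',f["image"][:,:,::-1]);print(n,f["fx"],f["cx"],f["cy"],f["R"],f["t"],(f["range_z"]>0).mean())
E
```

```text
pics
{'t': 0.0, 'joint_pos': array([ 1.13213812,  0.46949347, -0.04863149,  1.53372606,  0.02412844,
        1.14101997, -0.08227148]), 'joint_velocities': array([-0.00023478,  0.00114231, -0.0003021 ,  0.00289543,  0.00054772,
       -0.00238554,  0.00124813]), 'effort': array([-2.25789126e-04, -5.10309935e+01, -4.65850323e-02, -2.37712812e+01,
        1.07394339e-02,  7.53996021e-03,  4.18870945e-05]), 'tcp_pos': array([ 0.26870058, -0.61857466,  0.24121286]), 'tcp_rot': array([-3.13953463e+00,  8.68105071e-05,  4.09863641e-01]), 'wrist_force': array([ 0.67167367,  0.0795029 , -0.22539389]), 'torque': array([-0.02034036, -0.01934738, -0.03972691]), 'gripper_force': 0.0, 'opening': 1.0003788014646284} 0.011
top 353.6046317264219 260.20801525548353 191.68784625503804 [[-0.06890557 -0.99761643 -0.00367157]
 [-0.97659253  0.06820422 -0.20399809]
 [ 0.20376226 -0.01047097 -0.9789644 ]] [0.01766356 0.54842172 1.13217153] 0.9962361653645834
side 431.2746735852886 258.33061179746545 191.947738607805 [[-0.90879119 -0.41709494 -0.01141846]
 [-0.27848624  0.62670654 -0.72779415]
 [ 0.31071529 -0.65823303 -0.68570058]] [0.50230523 0.23087823 1.27751815] 0.9959462483723959
```

View pics/top0.png

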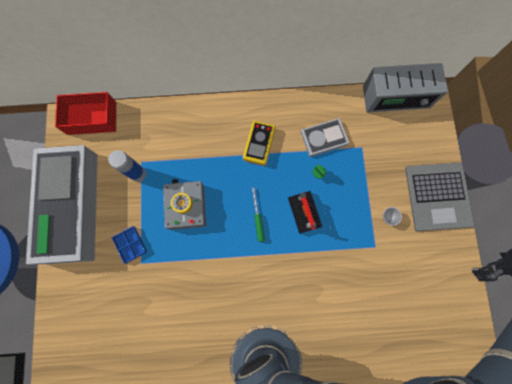

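View pics/side0.png

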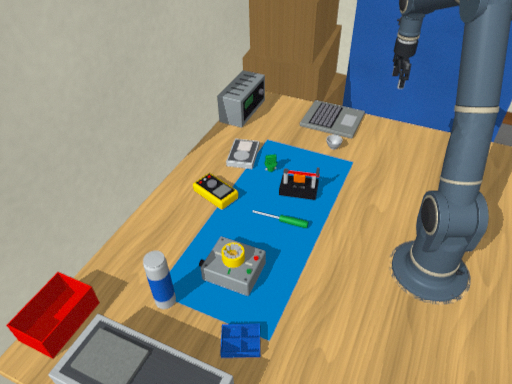

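The top view shows the station at about (183,202), with its yellow collar at (180,202). The cradle with the red hasp is at (305,212), and the green decoy plug is at (319,172). The side view agrees: collar (233,254), cradle (300,185). Next I'll get rough positions and crops.

```bash
cat > h.py <<'E'
import numpy as np,cv2,pickle
def pts(f,mask):
    v,u=np.nonzero(mask&(f["range_z"]>0));z=f["range_z"][v,u]
    c=np.stack([(u-f["cx"])/f["fx"]*z,(v-f["cy"])/f["fy"]*z,z],1)
    return (c-f["t"])@f["R"],u,v
def ray(f,u,v,h):
    "pixel(s) -> world point on plane z=h"
    u,v=np.atleast_1d(u).astype(float),np.atleast_1d(v).astype(float)
    d=np.stack([(u-f["cx"])/f["fx"],(v-f["cy"])/f["fy"],np.ones_like(u)],1)@f["R"]
    o=-f["R"].T@f["t"];return o+d*((h-o[2])/d[:,2])[:,None]
def hsv(f,lo,hi):
    return cv2.inRange(cv2.cvtColor(f["image"],cv2.COLOR_RGB2HSV),np.array(lo),np.array(hi))>0
RED=lambda f:hsv(f,(0,150,90),(5,255,255))|hsv(f,(174,150,90),(180,255,255))
ORANGE=lambda f:hsv(f,(7,150,120),(18,255,255))
YEL=lambda f:hsv(f,(22,140,120),(34,255,255))
E
python3 - <<'E'
from h import *
out=[]
for n,b in(("top",[(160,230,150,215),(180,240,270,340)]),("side",[(230,300,195,275),(160,205,270,330)])):
    f=pickle.load(open(f'{n}.pkl','rb'))
    for (a,c,d,e) in b:
        box=np.zeros(f["image"].shape[:2],bool);box[a:c,d:e]=1
        for nm,m in(("red",RED),("org",ORANGE),("yel",YEL)):
            P,u,v=pts(f,m(f)&box)
            if len(P):print(n,nm,len(P),u.mean().round(),v.mean().round(),P.mean(0).round(3),P.min(0).round(3),P.max(0).round(3))
        out.append(cv2.resize(f["image"][a:c,d:e],(400,300),interpolation=cv2.INTER_CUBIC))
im=np.vstack([np.hstack(out[:2]),np.hstack(out[2:])]);cv2.imwrite('pics/crops.png',im[:,:,::-1])
E
```

```text
top red 9 191.0 221.0 [0.464 0.213 0.065] [0.461 0.209 0.062] [0.468 0.217 0.069]
top yel 110 182.0 204.0 [0.519 0.235 0.094] [0.492 0.206 0.078] [0.555 0.271 0.1  ]
top red 151 308.0 212.0 [ 0.467 -0.171  0.076] [ 0.412 -0.193  0.025] [ 0.52  -0.155  0.088]
top org 15 304.0 210.0 [ 0.475 -0.162  0.058] [ 0.459 -0.166  0.042] [ 0.488 -0.158  0.076]
side red 20 256.0 258.0 [0.462 0.214 0.066] [0.456 0.206 0.061] [0.469 0.219 0.07 ]
side yel 306 233.0 257.0 [0.516 0.25  0.084] [0.488 0.206 0.058] [0.568 0.273 0.1  ]
side red 72 302.0 173.0 [ 0.464 -0.171  0.08 ] [ 0.41  -0.255  0.002] [ 0.512 -0.152  0.088]
side org 91 299.0 178.0 [ 0.473 -0.164  0.061] [ 0.455 -0.172  0.042] [ 0.491 -0.154  0.081]
```

View pics/crops.png

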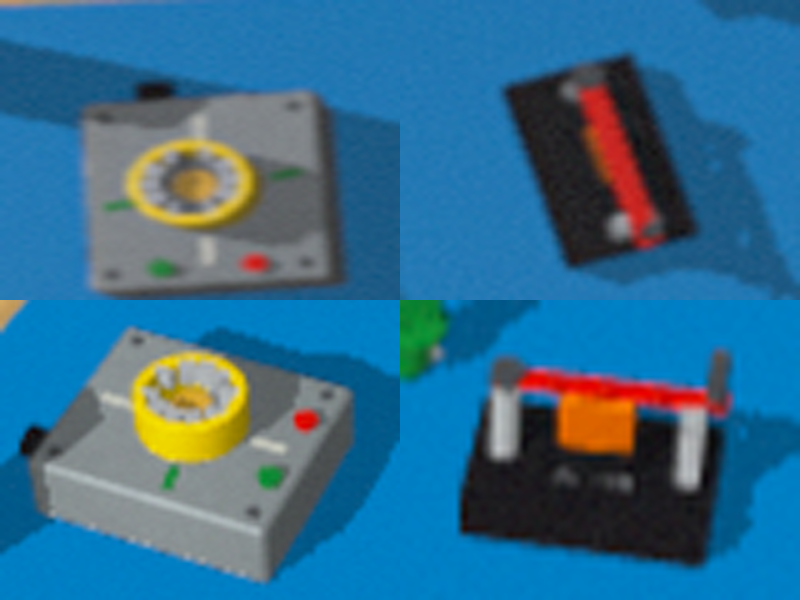

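The crops confirm it. The hasp pivot is at the far end, around (0.52,-0.155), and the peg is at the near end, around (0.41,-0.19). The cradle and hasp yaw is roughly +18°. The station's white marks run along its x and the green marks along its y. Next are wrist views of both.

Run:
```python
from plant import robot
from h import *
for n,p in(("c",[0.45,-0.17,0.33]),("s",[0.50,0.235,0.33])):
    robot.goto(p,[np.pi,0,0.3 if n=="c" else 0.0]);s=robot.sense();print(s["t"],s["tcp_pos"],s["tcp_rot"],s["joint_pos"].round(2))
    f=robot.grab_frame("wrist");pickle.dump(f,open(f'w{n}.pkl','wb'));print((-f["R"].T@f["t"]).round(3),f["fx"])
    cv2.imwrite(f'pics/w{n}.png',f["image"][:,:,::-1])
a=cv2.imread('pics/wc.png');b=cv2.imread('pics/ws.png');cv2.imwrite('pics/w.png',cv2.resize(np.vstack([a,b]),(800,600) if 0 else (400,600)))
```

```text
1.8917 [ 0.44983761 -0.1711958   0.32979382] [3.14158165e+00 3.47078240e-04 2.97967478e-01] [ 0.56  0.09 -0.31  1.84  0.03  1.21 -1.03]
[ 0.527 -0.148  0.462] 302.44297852454577
3.45 [0.50068731 0.23348591 0.3297587 ] [ 3.14064539e+00  1.33999626e-04 -2.28084950e-03] [ 0.05  0.27 -0.7   1.68  0.18  1.26 -2.26]
[0.582 0.233 0.462] 302.44297852454577
```

View pics/w.png

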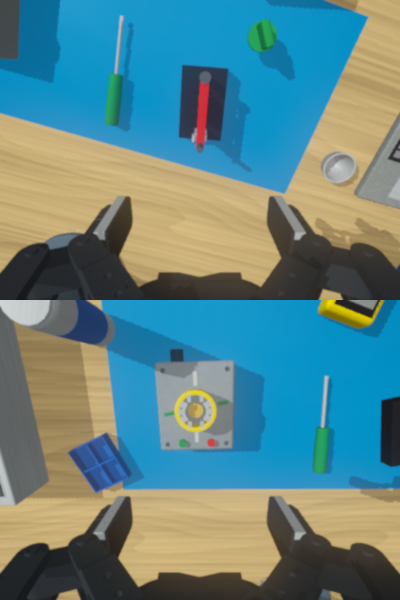

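The cradle with the red strap (about (200,110) in the upper half) and the station collar (about (195,410) in the lower half) are both clear in the wrist views. Now I'll fit the geometry.

Run:
```python
from h import *
full=lambda f:np.ones(f["image"].shape[:2],bool)
def near(P,c,r):return np.hypot(P[:,0]-c[0],P[:,1]-c[1])<r
def rect(P):
    (c,wh,a)=cv2.minAreaRect((P[:,:2]*1000).astype(np.float32));return np.round(c,1),np.round(wh,1),round(a,1)
def circ(P):
    A=np.c_[P[:,:2],np.ones(len(P))];s=np.linalg.lstsq(A,(P[:,:2]**2).sum(1),rcond=None)[0]
    c=s[:2]/2;return c.round(4),np.sqrt(s[2]+c@c).round(4)
fc=pickle.load(open('wc.pkl','rb'));fs=pickle.load(open('ws.pkl','rb'));ft=pickle.load(open('top.pkl','rb'))
for nm,f in(("wc",fc),("top",ft)):
    P,u,v=pts(f,full(f));k=near(P,(.468,-.165),.1)
    q=P[k&(P[:,2]>.022)&(P[:,2]<.04)];print(nm,"cradle",len(q),rect(q))
    R,u,v=pts(f,RED(f));k=near(R,(.468,-.17),.1)&(R[:,2]>.07)
    R=ray(f,u[k],v[k],.082);print(" strap",rect(R),R.mean(0).round(4))
    for h in[(.083,.092),(.1,.116)]:
        q=P[near(P,(.468,-.165),.1)&(P[:,2]>h[0])&(P[:,2]<h[1])];
        if len(q):print("  z",h,len(q),q.mean(0).round(4),q.min(0).round(3),q.max(0).round(3))
    O,u,v=pts(f,ORANGE(f));k=near(O,(.468,-.165),.06);O=O[k];print(" orange",len(O),O.mean(0).round(4) if len(O) else 0)
for nm,f in(("ws",fs),("top",ft)):
    P,u,v=pts(f,full(f));k=near(P,(.52,.235),.12)
    q=P[k&(P[:,2]>.05)&(P[:,2]<.067)];print(nm,"station",len(q),rect(q))
    Y,u,v=pts(f,YEL(f));k=near(Y,(.52,.235),.06)&(Y[:,2]>.088)
    m=np.zeros(f["image"].shape[:2],np.uint8);m[v[k],u[k]]=255
    print(" collar px",k.sum(),ray(f,u[k],v[k],.095).mean(0).round(4),np.median(Y[k][:,2]))
    cn=max(cv2.findContours(m,cv2.RETR_EXTERNAL,cv2.CHAIN_APPROX_NONE)[0],key=len)[:,0]
    print(" outer",circ(ray(f,cn[:,0],cn[:,1],.095)))
    G=hsv(f,(45,80,40),(85,255,220));P2,u,v=pts(f,G);k=near(P2,(.52,.235),.058)&(P2[:,2]>.05)&(P2[:,2]<.075)
    g=P2[k];print(" green",len(g))
    W=hsv(f,(0,0,190),(180,60,255));P3,u,v=pts(f,W);k=near(P3,(.52,.235),.07)&(P3[:,2]>.05)&(P3[:,2]<.075)
    w=ray(f,u[k],v[k],.06);
    for q,t in((ray(f,*[x[near(P2,(.52,.235),.058)&(P2[:,2]>.05)&(P2[:,2]<.075)] for x in pts(f,G)[1:]],.06),"g"),(w,"w")):
        if len(q)>4:
            L=cv2.fitLine(q[:,:2].astype(np.float32),cv2.DIST_L2,0,0,0).ravel();print(" ",t,len(q),L.round(3),np.degrees(np.arctan2(L[1],L[0])).round(1),q.min(0).round(3),q.max(0).round(3))
for n,f,c in(("wc",fc,(.468,-.165,.07)),("ws",fs,(.52,.235,.08))):
    x=f["R"]@np.array(c)+f["t"];u=int(x[0]/x[2]*f["fx"]+f["cx"]);v=int(x[1]/x[2]*f["fy"]+f["cy"]);print(u,v)
    cv2.imwrite(f'pics/z{n}.png',cv2.resize(f["image"][max(0,v-60):v+60,u-60:u+60,::-1],(400,400),interpolation=cv2.INTER_CUBIC))
cv2.imwrite('pics/z.png',np.hstack([cv2.imread('pics/zwc.png'),cv2.imread('pics/zws.png')]))
```

```text
wc cradle 3625 (array([ 475.5, -169.2]), array([130.,  80.]), 12.7)
 strap (array([ 465.2, -171.5]), array([99. , 14.2]), 13.0) [ 0.4691 -0.1706  0.082 ]
  z (0.083, 0.092) 638 [ 0.48   -0.1676  0.0848] [ 0.411 -0.19   0.083] [ 0.531 -0.15   0.092]
  z (0.1, 0.116) 67 [ 0.4183 -0.182   0.111 ] [ 0.412 -0.187  0.1  ] [ 0.422 -0.178  0.114]
 orange 0 0
top cradle 615 (array([ 476.6, -168.4]), array([130.2,  80.6]), 12.8)
 strap (array([ 462.6, -170.8]), array([104.9,  14.5]), 12.8) [ 0.4665 -0.1702  0.082 ]
  z (0.083, 0.092) 71 [ 0.4759 -0.1672  0.0851] [ 0.412 -0.186  0.083] [ 0.532 -0.149  0.09 ]
  z (0.1, 0.116) 8 [ 0.4181 -0.1812  0.1121] [ 0.415 -0.184  0.11 ] [ 0.422 -0.178  0.115]
 orange 15 [ 0.475  -0.1619  0.0582]
ws station 8972 (array([523.6, 238.6]), array([150. , 130.4]), 1.3)
 collar px 693 [0.5265 0.2381 0.095 ] 0.09590107288464685
 outer (array([0.524 , 0.2389]), np.float64(0.0317))
 green 106
  g 106 [ 0.249 -0.969  0.519  0.24 ] -75.6 [0.464 0.186 0.06 ] [0.535 0.292 0.06 ]
  w 128 [1.    0.024 0.533 0.239] 1.4 [0.464 0.236 0.06 ] [0.581 0.243 0.06 ]
top station 1391 (array([525. , 239.4]), array([150.6, 130.7]), 1.5)
 collar px 98 [0.5197 0.2347 0.095 ] 0.09480845120557707
 outer (array([0.524 , 0.2391]), np.float64(0.0299))
 green 15
  g 15 [ 0.24  -0.971  0.52   0.243] -76.1 [0.468 0.189 0.06 ] [0.535 0.292 0.06 ]
254 141
253 143
```

View pics/z.png

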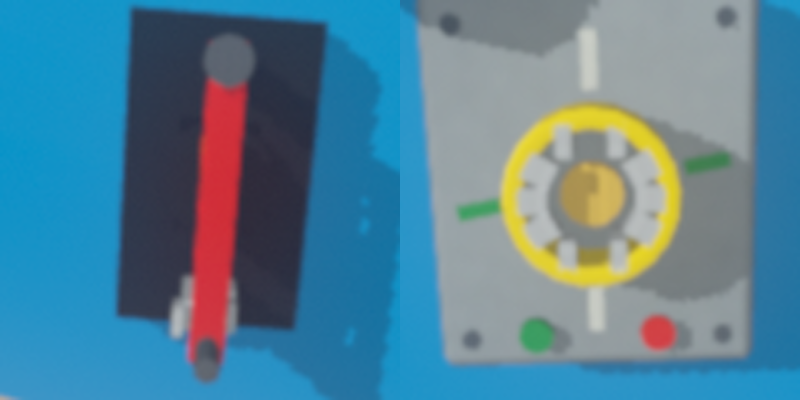

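Fits agree across the views:

| Item | Position (m) | Yaw |
|---|---|---|
| Cradle | (0.4755, -0.169) | 12.75° |
| Hasp pivot | (0.5223, -0.1584) | – |
| Hasp strap | – | 13° |
| Station | (0.5238, 0.2388) | 1.35° |

To swing the hasp, I'll cage the peg between the half-open fingers and follow its arc.

Run:
```python
from plant import robot
from h import *
piv=np.array([.5223,-.1584]);a0=np.radians(13.0)
def pose(q,z):
    a=a0+q;return [*(piv-.108*np.array([np.cos(a),np.sin(a)])),z],[np.pi,0,a]
robot.grip(0.32,30)
robot.goto(*pose(0,.17));print(robot.sense()["joint_pos"].round(2),robot.sense()["t"])
print(robot.move_straight(pose(0,.106)[0],vel=.1,contact_N=6))
print(robot.sense()["wrist_force"].round(2),robot.sense()["tcp_pos"].round(4),robot.sense()["opening"])
for q in np.linspace(0,1.74,7)[1:]:
    p,o=pose(q,.106);robot.move_straight(p,vel=.14,attitude=o)
s=robot.sense();print(s["tcp_pos"].round(4),s["wrist_force"].round(2),s["t"])
p,o=pose(1.74,.2);robot.move_straight(p,vel=.2)
c=[.4755,-.169]
robot.grip(1.0)
robot.goto([.43,-.20,.26],[np.pi,0,np.radians(60)])
s=robot.sense();print(s["t"],s["tcp_pos"],s["joint_pos"].round(2))
f=robot.grab_frame("wrist");pickle.dump(f,open('wc2.pkl','wb'));cv2.imwrite('pics/wc2.png',f["image"][:,:,::-1])
f=robot.grab_frame("top");pickle.dump(f,open('top2.pkl','wb'))
```

```text
[ 0.78  0.24 -0.53  2.09  0.16  0.85 -1.18] 5.7583
False
[-0.22  1.01 -0.99] [ 0.4176 -0.1826  0.1064] 0.31910752477927123
[ 0.5629 -0.258   0.1057] [-1.24 -0.34  0.35] 9.2
11.1167 [ 0.43062801 -0.20050895  0.26035862] [ 1.08  0.21 -0.84  1.93  0.18  1.07 -0.35]
```

View pics/wc2.png

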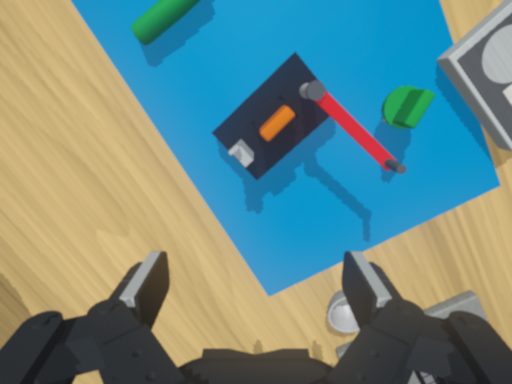

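The hasp is open, with the strap running from (315,92) to (400,168). The orange handle is exposed at (277,123). Next I'll measure the handle's pose and the hasp angle.

Run:
```python
from h import *
f=pickle.load(open('wc2.pkl','rb'))
P,u,v=pts(f,ORANGE(f));k=(np.hypot(P[:,0]-.4755,P[:,1]+.169)<.05)
print(len(P),np.percentile(P[k][:,2],[5,50,95]).round(4))
k2=k&(P[:,2]>.072);
for lab,q in(("pts",P[k2]),("ray",ray(f,u[k2],v[k2],.076))):
    print(lab,k2.sum(),cv2.minAreaRect((q[:,:2]*1000).astype(np.float32)),q.mean(0).round(4))
P,u,v=pts(f,RED(f));k=(np.hypot(P[:,0]-.52,P[:,1]+.16)<.14)&(P[:,2]>.06);q=ray(f,u[k],v[k],.082)
L=cv2.fitLine(q[:,:2].astype(np.float32),cv2.DIST_L2,0,0,0).ravel();print("hasp",np.degrees(np.arctan2(L[1],L[0]))-13)
P,u,v=pts(f,np.ones(f["image"].shape[:2],bool));k=(np.hypot(P[:,0]-.4755,P[:,1]+.169)<.1)&(P[:,2]>.022)&(P[:,2]<.04);print(cv2.minAreaRect((P[k][:,:2]*1000).astype(np.float32)))
```

```text
604 [0.056  0.0765 0.0779]
pts 524 ((475.2472229003906, -168.54345703125), (39.05455780029297, 14.019719123840332), 13.872210502624512) [ 0.4754 -0.1682  0.0765]
ray 524 ((475.3120422363281, -168.49900817871094), (38.96620559692383, 13.750654220581055), 14.860477447509766) [ 0.4754 -0.1683  0.076 ]
hasp -84.119
((475.55352783203125, -168.72674560546875), (130.3301544189453, 80.17609405517578), 12.875249862670898)
```

The hasp is at about 1.67 rad. The plug is at (0.4753, -0.1685) with yaw about 14.4°. I'll grip it with the yaw turned by 180°, so joint 7 has room for the clockwise twist, then lift and carry it.

Run:
```python
from plant import robot
from h import *
yaw=np.radians(194.4);o=[np.pi,0,yaw-2*np.pi];p=np.array([.4753,-.1685,.058])
try: robot.goto(list(p+[0,0,.09]),o)
except robot.IKError as e: print("ik",e);raise
s=robot.sense();print(s["t"],s["joint_pos"].round(2))
print(robot.move_straight(list(p),vel=.1,contact_N=8));s=robot.sense();print(s["tcp_pos"].round(4),s["wrist_force"].round(2))
robot.grip(0.0,100);s=robot.sense();print(s["t"],s["opening"],s["gripper_force"],s["wrist_force"].round(2),s["tcp_pos"].round(4))
print("hit",robot.move_straight(list(p+[0,0,.06]),vel=.1,contact_N=15));
robot.move_straight(list(p+[0,0,.14]),vel=.2)
s=robot.sense();print(s["t"],s["opening"],s["gripper_force"],s["wrist_force"].round(2),s["tcp_pos"].round(4))
robot.goto([.5238,.2388,.175],[np.pi,0,np.radians(181.35)-2*np.pi])
s=robot.sense();print(s["t"],s["joint_pos"].round(2),s["wrist_force"].round(2),s["tcp_pos"].round(4),s["tcp_rot"].round(4))
for n in("side","top","wrist"):
    f=robot.grab_frame(n);pickle.dump(f,open(f'{n}3.pkl','wb'))
    if n=="side":a=cv2.resize(f["image"][170:290,170:300],(520,480),interpolation=cv2.INTER_CUBIC)
    if n=="wrist":b=f["image"]
cv2.imwrite('pics/s3.png',a[:,:,::-1])
```

```text
12.8083 [ 1.15  0.59 -1.19  1.99  0.66  1.02  1.47]
False
[ 0.4758 -0.1685  0.0585] [-0.07 -0.15 -0.46]
14.5167 0.14242493856534433 97.8514838218689 [0.16 0.72 3.34] [ 0.4756 -0.1685  0.0583]
hit False
15.8167 0.1428196492606785 97.42749452590942 [ 0.08 -0.11 -1.97] [ 0.4745 -0.1688  0.197 ]
17.3333 [ 0.24  0.6  -1.04  1.81  0.58  1.08  0.58] [-0.02 -0.57 -1.24] [0.5244 0.2371 0.1744] [-3.1403e+00 -5.0000e-04 -3.1201e+00]
```

View pics/s3.png

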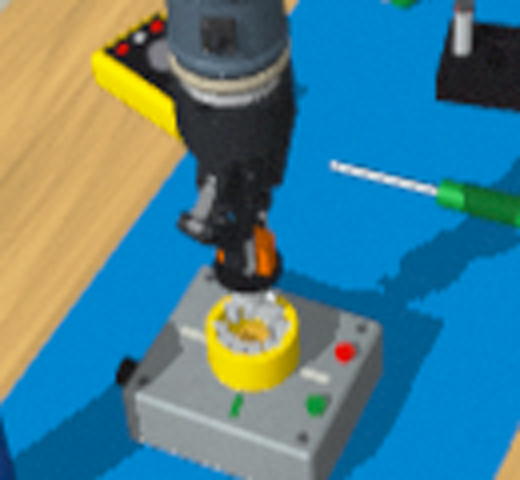

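The plug is held upright above the collar (side crop: flange at about (245,265), collar at (250,335)). I'll descend in guarded steps.

Run:
```python
from plant import robot
from h import *
o=[np.pi,0,np.radians(181.35)-2*np.pi]
def st(l):
    s=robot.sense();print(l,round(s["t"],2),s["tcp_pos"].round(4),s["tcp_rot"].round(3),s["wrist_force"].round(1),s["torque"].round(2),round(s["opening"],3))
robot.move_straight([.5238,.2388,.155],vel=.08,attitude=o);robot.sleep(.2);st("above")
h=robot.move_straight([.5238,.2388,.137],vel=.04,contact_N=6);st(("in",h))
if not h:
    h=robot.move_straight([.5238,.2388,.118],vel=.04,contact_N=18);st(("push",h))
```

```text
above 18.08 [0.5239 0.2391 0.1553] [ 3.141  0.    -3.118] [ 0.4 -0.3 -1.1] [ 0.01 -0.04 -0.03] 0.145
('in', False) 18.68 [0.5238 0.2389 0.1369] [ 3.142 -0.    -3.118] [-0.1  0.5 -0.9] [-0.01  0.01 -0.  ] 0.148
('push', False) 19.31 [0.5244 0.2393 0.1188] [ 3.141e+00  2.000e-03 -3.118e+00] [-0.5 -0.4  8.1] [-0.28  0.23 -0.03] 0.145
```

The pins are in the slots and the spring force is as expected. Next I press to flush.

Run:
```python
from plant import robot
from h import *
def st(l):
    s=robot.sense();print(l,round(s["t"],2),s["tcp_pos"].round(4),s["tcp_rot"].round(3),s["wrist_force"].round(1),s["torque"].round(2),round(s["opening"],3));return s
for z in(.117,.116,.115,.114,.113):
    robot.move_straight([.5238,.2388,z],vel=.02);robot.sleep(.15);s=st(z)
    if s["wrist_force"][2]>22:break
```

```text
0.117 19.71 [0.5244 0.2394 0.118 ] [ 3.141e+00  2.000e-03 -3.118e+00] [-1.5 -1.1  8.6] [-0.25  0.21  0.01] 0.146
0.116 20.11 [0.5244 0.2394 0.1173] [ 3.141e+00  2.000e-03 -3.118e+00] [-0.9 -2.  10.1] [-0.35  0.4  -0.  ] 0.145
0.115 20.51 [0.5245 0.2394 0.1173] [-3.141e+00  2.000e-03 -3.118e+00] [-2.6 -3.8 16.9] [-0.67  0.79 -0.02] 0.147
0.114 20.91 [0.5245 0.2394 0.1173] [-3.140e+00  3.000e-03 -3.118e+00] [-5.2 -5.  23.2] [-1.1   1.19 -0.01] 0.145
```

It is flush at TCP z = 0.1173 with about 23 N of push. Now I twist clockwise in steps, watching the torque.

Run:
```python
from plant import robot
from h import *
def st(l):
    s=robot.sense();print(l,round(s["t"],2),s["tcp_pos"].round(4),np.degrees(s["tcp_rot"][2]).round(1)%360,s["wrist_force"].round(1),s["torque"].round(2),round(s["opening"],3));return s
for a in(10,20,35,50,65,76,80):
    robot.move_straight([.5243,.2391,.114],vel=.02,attitude=[np.pi,0,np.radians(181.35-a)-(2*np.pi if a<1.35 else 0)]);s=st(a)
    if abs(s["torque"][2])>2.5 or s["wrist_force"][2]>45:print("stop");break
```

```text
10 21.23 [0.5254 0.2404 0.1173] 171.3 [-4.  -2.5 21.4] [-0.77  0.92 -0.11] 0.147
20 21.56 [0.5258 0.2408 0.1173] 161.3 [-2.7 -2.3 19.7] [-0.59  0.7  -0.09] 0.143
35 21.97 [0.526  0.2408 0.1173] 146.3 [-2.3 -1.3 18.7] [-0.51  0.62 -0.12] 0.145
50 22.38 [0.5259 0.2408 0.1173] 131.3 [-3.  -2.3 19.5] [-0.39  0.7  -0.07] 0.145
65 22.78 [0.5259 0.2408 0.1173] 116.3 [-2.2 -2.1 18.7] [-0.39  0.77 -0.15] 0.144
76 23.12 [0.5254 0.2408 0.1173] 105.4 [-3.3 -1.7 20.6] [-0.46  1.04 -0.06] 0.143
80 23.38 [0.5245 0.2408 0.1173] 101.4 [-6.1 -2.7 22.7] [-0.51  1.49  0.01] 0.145
```

Run:
```python
from plant import robot
from h import *
def st(l):
    s=robot.sense();print(l,round(s["t"],2),s["tcp_pos"].round(4),np.degrees(s["tcp_rot"][2]).round(1)%360,s["wrist_force"].round(1),s["torque"].round(2),round(s["opening"],3));return s
for a in(82,84,86,88):
    robot.move_straight([.5250,.2400,.114],vel=.02,attitude=[np.pi,0,np.radians(181.35-a)]);robot.sleep(.1);s=st(a)
    if abs(s["torque"][2])>.6:print("stop");break
f=robot.grab_frame("side");a=cv2.resize(f["image"][195:285,190:280],(400,400),interpolation=cv2.INTER_CUBIC)
g=robot.grab_frame("top");b=cv2.resize(g["image"][165:245,145:225],(400,400),interpolation=cv2.INTER_CUBIC)
cv2.imwrite('pics/e.png',np.hstack([a,b])[:,:,::-1])
```

```text
82 23.73 [0.5242 0.241  0.1173] 99.4 [-8.1 -4.4 25.9] [-0.86  2.18  0.11] 0.144
84 24.07 [0.5238 0.241  0.1173] 97.5 [-9.2 -4.3 26.9] [-0.91  2.3   0.47] 0.142
86 24.43 [0.5236 0.2411 0.1173] 95.6 [-10.1  -4.9  26.9] [-0.94  2.33  0.87] 0.148
stop
```

View pics/e.png

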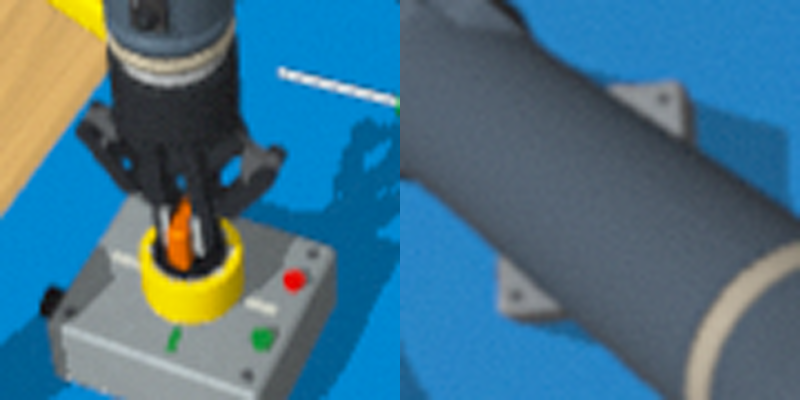

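The side crop shows the flange seated on the collar, with the handle turned onto the green marks at about (180,340). z is steady at the flush height and the torque rises against the stop. I'm handing in while still pressing.

Run:
```python
from plant import robot
robot.sleep(.4);s=robot.sense();print(s["t"],s["tcp_pos"],s["wrist_force"],s["torque"]);print(robot.close_job())
```

```text
24.925 [0.52361259 0.24106301 0.11729759] [-9.63759446 -4.42934367 25.95782642] [-0.99607442  2.2756878   0.82939493]
the job is handed in; nothing more can be done
None
```

The job is handed in after 24.9 s of the 61 s: the hasp was left open at about 1.67 rad, and the plug is in the yellow socket, flush and turned clockwise to its stop, still gripped and pressed with about 26 N.

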